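# Snap the clear cover onto the valve in the turntable fixture

## Task

Take the clear cover from its leaning stand and close it onto the valve held in the turntable fixture: with the cover sloping, hook its front tongue into the slot under the valve's front rail, then pivot it down and press its rear end until the snap arm catches over it and it lies flat. Use only light hand force (the cover cracks at 40 N), let go of it at the end, and leave the other things on the cart alone.

Things in the scene. Friction and masses are not known exactly. Their poses are not given: they have to be found in the camera images.
- cover: Loose clear polycarbonate cover, a shallow box open below, 50 to 85 g: shell 100 (x) x 56 (y) x 22 mm high. Origin: centre of the open underside; z out of the closed top; x from the front tongue to the rear ledge. Starts on the stand, tongue down, sloping 60 degrees from level, closed top towards the robot and up. Grip it across its long sides (56 mm apart, finger ribs x -8 to 28 mm).
- lip (a point): Tip middle of the cover's front tongue (cover frame -64, 0, 1.5 mm), axes as the cover's. The tongue is flat, 40 mm wide in y, 3 mm thick (cover z 0 to 3), and reaches from the shell's front wall at x = -50 to x = -64 mm.
- heel (a point): Edge middle of the cover's rear ledge (cover frame 60, 0, 1.5 mm), axes as the cover's. The ledge is 40 mm wide, 3 mm thick (cover z 0 to 3), and reaches from the shell's rear wall at x = 50 to x = 60 mm.
- platter: Platter of the braked turntable (does not turn under hand forces) with the aluminium valve clamped in its jaws BY EYE: the whole valve sits up to 3.5 mm higher or lower than given here; x, y and heading are true. Origin: nominal middle of the valve's underside; z up; x from slot end (-x, robot side) to snap end. Valve x -71 to 61, 50 wide, flat deck at nominal z = 46 mm; jaws to z = 18.
- slot (a point): NOMINAL point (true height within 3.5 mm): mouth of the slot under the valve's front rail, middle of its lower edge, on the deck (platter -59, 0, 46 mm), platter axes. Slot 5.5 mm high, 45 mm wide between cheeks, 6 mm deep: opens to +x, end wall at x = -65 mm. Rail top 10.5 mm above the deck. Deck clear from there to x = -27 mm, where coils 12 mm high, 42 mm wide begin; they fit inside the cover.
- nose (a point): NOMINAL tip of the snap arm's nose (true height within 3.5 mm; platter 55.5, 0, 49.6 mm). The nose, 22 mm wide, points to -x: underside 3.6 mm above the deck; sloping upper face from 5 mm above the deck at the tip to 19 mm above it 6.5 mm further to +x. A hooked, unsnapped cover rests on it, about 5 degrees open. Closed, the cover lies flat on the deck, its origin at x -1 to 2 mm.
- snap (a joint): How far the springy snap arm behind the valve is bent back to +x, rad: 0 upright at rest, about 0.1 as the ledge passes the nose. Pushing the cover's rear end down past the nose takes about 6 to 14 N; the arm then springs back to 0 over the ledge.
- stand: Fixed steel easel stand, foot plate 120 x 95 mm, origin centre of its underside. The cover leans on a 50 mm wide plate (60 degrees from level, its top to +x of the stand), tongue tip on a small shelf square to the plate; nothing holds it in front. Cover origin starts 70 mm above the cart top, its highest edge about 130 mm.
- tube: Bystander: silver square cylinder tube lying, 130 x 46 x 46 mm; origin centre of underside.
- bracket: Bystander: L-shaped steel foot bracket, 45 x 50 mm, 46 mm high; origin centre of underside.
- screw: Bystander: small cushion screw standing on its head, 18 mm wide, 27 mm high; origin centre of underside.
- endcap: Bystander: aluminium cylinder end cap, 46 x 46 mm, 40 mm high; origin centre of underside.
- piston: Bystander: round piston, 38 mm across, 30 mm high; origin centre of underside.
- spanner: Bystander: steel spanner lying flat, 160 mm long; origin at its middle.

How it is judged (in metres and radians):
On the way:
1. the cover, still sloping 8 degrees or more, has its tongue in the slot under the front rail (tip at least 2.5 mm in) (x of lip in the frame of platter between -0.068 and -0.0615 m and z of lip in the frame of platter between 0.0415 and 0.054 m and y of lip in the frame of platter between -0.006 and 0.006 m and angle between the z axis of cover and the z axis of platter, either way round above 0.14 rad), for 0.1 s.
At the end, for the whole second after the job is handed in: The cover lies flat on the valve (within 1.4 degrees), square to it within 5.7 degrees, centred within 6 mm, tongue tip 2 mm or more in under the rail, rear ledge under the snap arm's nose, the arm sprung back upright (under 0.025 rad); the cover is released and at rest (angle between the z axis of cover and the z axis of platter, either way round below 0.025 rad and angle between cover's own z axis and vertical below 0.1 rad and angle between the x axis of cover and the x axis of platter, either way round below 0.1 rad and x of lip in the frame of platter below -0.061 m and z of lip in the frame of platter between 0.0425 and 0.054 m and z of heel in the frame of platter below 0.0535 m and x of heel in the frame of platter above 0.0575 m and y of cover in the frame of platter between -0.006 and 0.006 m and value of joint snap below 0.025 rad and linear speed of cover below 0.01 m/s); the robot touches nothing.
It fails at once if the cover is pressed or knocked against the valve or its fixture with more than 40 N (contact force between cover and platter above 40 N).
It fails at once if a bystander is moved by more than 20 mm (distance of any of tube, bracket, screw, endcap, piston, spanner from where it was at the start of the episode above 0.02 m).
It also fails if it takes over 72 s, if anything falls off the work surface, if the arm or the gripper's body presses on something with over 40 N, if the wrist force passes 120 N, or if a joint passes its speed limit or range.

## Robot

A 7-joint arm with a two-finger parallel gripper is mounted at the origin on the work surface. World frame = base frame: x ahead of the robot, y to its left, z up, the work surface at z = 0. Lengths are in m, angles in degrees, forces in N, time in s.
With the tool pointing down it reaches from about 0.425 to 0.875 m from the base axis. Payload 4.7 kg.
Tool frame: the origin (TCP) lies at the very end of the fingers, on their centre line; the grasp point (between the pads) lies 19 mm behind it; z points along the fingers, y is the line along which they close (so a half turn about z gives the same grasp; the last joint's range is limited). The gripper opens to 87 mm and grips with 3 to 60 N. Pads are 19 mm wide; open, the fingers measure 117 mm over their backs; the gripper's body (75 mm by 190 mm) begins 51 mm behind the grasp point.
Start: joints at [70.594, 18.392, -4.016, 83.108, 1.295, 78.541, -3.26], TCP at [0.225, -0.61, 0.223] pointing down, gripper open.
Joint ranges: [-163.93, 163.93], [-17.29, 119.83], [-79.2, 71.16], [3.27, 140.29], [-89.18, 269.18], [5.43, 117.66], [-154.24, 154.24]. Speed limits (degrees/s): [147.25, 147.25, 180, 180, 180, 180, 180].

## Interface

Orientations are given as [roll, pitch, yaw] about the fixed x, y, z axes, in that order (R = Rz(yaw) Ry(pitch) Rx(roll)).
In Python, from cell import get_obs, eyes, env gives the robot as it stands.
- The arm moves only by the tool servo_tool, never from a script. Its argument "series" is a list that holds one entry, the list of rows, each a list of 7 numbers: the shift along the tool's x, y, z in units of 300 mm (1.0 is 300 mm), then the turn, a rotation vector about the tool's x, y, z in units of pi rad (1.0 is pi rad), then the opening, from 0 (shut) to 1 (fully open). In form: [[[tx, ty, tz, wx, wy, wz, gripper], ...]]. A call has 1 to 12 rows; each row is the pose to reach, as a shift and turn from the pose commanded when the call began, along the tool's axes at that moment, turning the shorter way round; what a row does not reach only later rows make up. A row lasts 1/12 s, in which the tool goes at most 41.7 mm and 7.16 degrees, less where a joint would pass 70% of its speed; a pose out of reach is approached as far as the arm can. A call with a number of a shift or a turn outside -1 to 1 is refused whole. A call with a gripper value outside its range is refused whole. The fingers move at their own pace and stop on an object; "grip_force" is the grip in N (left out, the last holds). Time passes only in rows, so rows that repeat a pose let the fingers close. It gives the time, the measured TCP pose, the force, the opening and the grip force at its end, in the units of the state.
- get_obs(): the state, without advancing time (a new reading comes with each control period).
- eyes.read_camera(name): name is "side" or "top" or "wrist"; returns a dict with "frame" (384x512x3 uint8, red, green, blue), "depth" (384x512 float32, m along the optical axis (not along the pixel's ray), 0 where there is no reading), "fx", "fy", "cx", "cy" (pixels), "origin" and "rotation" of the camera in the world; the wrist camera has in their place "mount" (4x4, takes a point from camera to tool coordinates, whose origin is the TCP and whose axes are the flange's). Camera axes: x right, y down, z forward; pixel columns grow to the right and rows downward; lengths in m; the calibration is good to about 2 mm. A picture is of the moment at which its call begins: read the wrist's pose just before it.
- env.sign_off(): hands the job in; it is judged then, once.
The state is a dict: "time_s": time; "qpos": joint angles; "joint_velocities": joint speeds; "effort": joint torques, N m; "tool_pos": TCP position; "tool_rot": TCP orientation; "force": force on the tool from outside, world axes, zero at the start; "wrist_torque": the same for the moment, N m; "grip_width": finger opening in m; "grasp_force": force on a finger pad.
Only numpy, scipy, OpenCV 4.12 (cv2) and the standard library are available. Lean on these libraries where they do the work, as an engineer would, in place of code of your own. Each camera call takes 0.05 s, during which the arm holds its last target. There are 200 camera calls.

## Working session

There is one attempt and no reset: what is moved stays moved. The work goes in short steps, Python scripts to look and compute and a tool call to move; the robot and the scene stay as the last step left them, time stands still between calls to the robot, and variables do not carry over. Pictures are saved under pics/ and viewed, at most 10 in all, crops included, and the job is handed in when it is done.

Besides the shell and the picture viewer there is one more tool, called after ">>>" as a command line: name --argument value ..., lists and objects as JSON in quotes. servo_tool: Moves the arm, as the interface text tells. Shifts and turns lie within -1 to 1; 1 stands for 300 mm of shift or pi rad of turn. Its arguments: {"type":"object","properties":{"series":{"type":"array"},"grip_force":{"type":"number"}},"required":["series"]}

```bash
ls; mkdir -p pics; cat > h.py <<'E'
import numpy as np, cv2
from scipy.spatial.transform import Rotation as R
from cell import get_obs, eyes, env
def cloud(c):
    d=c["depth"]; v,u=np.indices(d.shape)
    p=np.stack([(u-c["cx"])/c["fx"]*d,(v-c["cy"])/c["fy"]*d,d],-1)
    return p@np.array(c["rotation"]).T+np.array(c["origin"])
E
python3 - <<'E'
from h import *
o=get_obs();print(o)
for n in ["top","side"]:
    c=eyes.read_camera(n); np.savez(f"{n}.npz",**c); cv2.imwrite(f"pics/{n}0.png",c["frame"][...,::-1])
    print(n,c["fx"],c["cx"],c["cy"],c["origin"],c["rotation"])
E
```

```text
pics
{'time_s': 0.0, 'qpos': array([70.59456093, 18.44005139, -4.01652034, 83.1744649 ,  1.29528705,
       78.53862861, -3.26148494]), 'joint_velocities': array([-0.04104063,  0.03175596,  0.06273461, -0.02594892, -0.04440182,
       -0.01077727,  0.10792879]), 'effort': array([-3.32122490e-04, -4.91289639e+01, -4.03972529e-01, -3.12523091e+01,
       -6.38511172e-02,  4.38740419e-02,  2.04685966e-04]), 'tool_pos': array([ 0.22436099, -0.60947792,  0.22145421]), 'tool_rot': array([-1.79892115e+02,  5.57445610e-03,  2.02146951e+01]), 'force': array([-0.11414371, -0.04417842,  0.35339299]), 'wrist_torque': array([0.04550188, 0.03951639, 0.04920393]), 'grasp_force': 0.0, 'grip_width': 0.08727176775934757}
top 470.52838130535804 254.61377251249326 192.22721166974245 [0.4238288  0.00203325 1.28134876] [-172.58159912    0.31337269  -90.87587766]
side 379.4692202822947 259.68211748637844 191.38925804238352 [ 0.54443659 -0.79264731  0.99857582] [-138.71455671    0.48464172   -4.0812377 ]
```

View pics/top0.png

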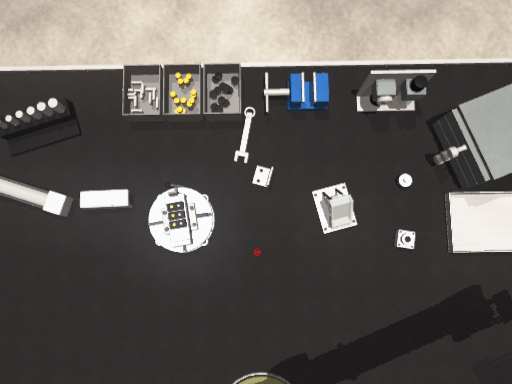

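View pics/side0.png

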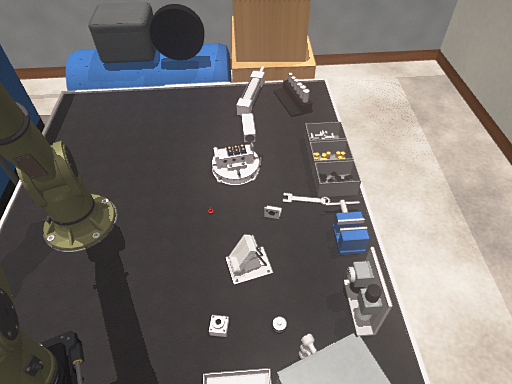

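The top view shows the turntable with the valve near (181,219) and the stand with the cover near (335,208). The screw is at (257,252) and the bracket at (263,176). In the side view the turntable is near (236,163) and the stand near (247,260).

```bash
sed -i 's/np.array(c\["rotation"\]).T/R.from_euler("xyz",c["rotation"],degrees=True).as_matrix().T/' h.py
python3 - <<'E'
from h import *
L=lambda n:dict(np.load(n+".npz"))
t=L("top");s=L("side")
def crop(c,x,y,w,h,k): return cv2.resize(c["frame"][y:y+h,x:x+w,::-1],(w*k,h*k),interpolation=cv2.INTER_CUBIC)
a=crop(t,140,175,80,80,5);b=crop(t,300,165,80,80,5)
cc=crop(s,200,130,80,40,5);cc=crop(s,200,130,80,40,5)
d=crop(s,215,230,80,40,5)
cv2.imwrite("pics/crops.png",np.vstack([np.hstack([a,b]),np.hstack([cc,d])]) )
for n,c,(x,y,w,h) in [("top",t,(310,180,50,56)),("top",t,(145,180,75,76))]:
    P=cloud(c)[y:y+h,x:x+w]
    print(n); print("x/y at corner",P[0,0],P[-1,-1])
    print("\n".join(" ".join("%4d"%(z*1000) for z in r[::2]) for r in P[::2,:,2]))
E
```

```text
top
x/y at corner [ 6.22283292e-01 -1.46544923e-01 -1.07852564e-04] [ 0.46908885 -0.27329952  0.00632068]
   0    3    0   -2    2   -4    0    0    5    1    4   -1    2   -2    4    1    2   -4   -1    3    1    2   -3   -2   -2
  -1    0    0    2    0    5    1    1    1    3    4   -2    3   -1    0    2    0    4    0    0   -1    0   -1    4    0
   0   -4    0    2    2   -3    1   -4   -5    0    0    2    4    5    3    6    9    4 1281    6   -2    2   -2   -2    1
   0    5    0    0   -2   -2   -3   -1    3    0    0    5    0    1    7    3    5   11   -2    3    0   -1    0    0    2
   4    0    4    0    2    0    0    1    5    7    7    5   11    1    3    3    7    8    5    1    3    1    1    0   -4
  -3    0    0    1    6    9    7    5    6    5   10    9    7   25   38    6    4    7    7    3    1    4    3    3    3
  -1    5    2    4 1281    5    6    6    7    8    3    6    6    8   45   54    6    6    9    4    2    0    4    1    1
   0    8    7   16    6    9    8   35   38    6    5    8    4    3   10   61   79  121  123    1    0    0   -2   -1
[... 9113 characters left out ...]
   37   34   34   34   33   37   36   36   38   33   39   34   34    6    4    0   -3    0    0    1    3    0    2    0   -1    0
  -1    0    0    1    1    0    0    0    1    1    0   -3   -2   36   36   34   35   37   33   38   34   32   31    3    4    0   -1   -3    0    1   -1    1   -1   -2   -2   -4    4    3
  -2    2    2    1    0   -2    1    2   -2    2    2    1    5    2   -4    2    8    7   11    5    2    0    2    0    0    0    0    1    1   -1    0    1    0    0    0    2    3    1
   1    0    1   -1    2    6   -1   -4    0    0    1    1    0    0    0    4    1    0    4   -2    2   -2    0    2    0   -1    0    1    0    0    3    1    1    4    0    0    0   -1
```

View pics/crops.png

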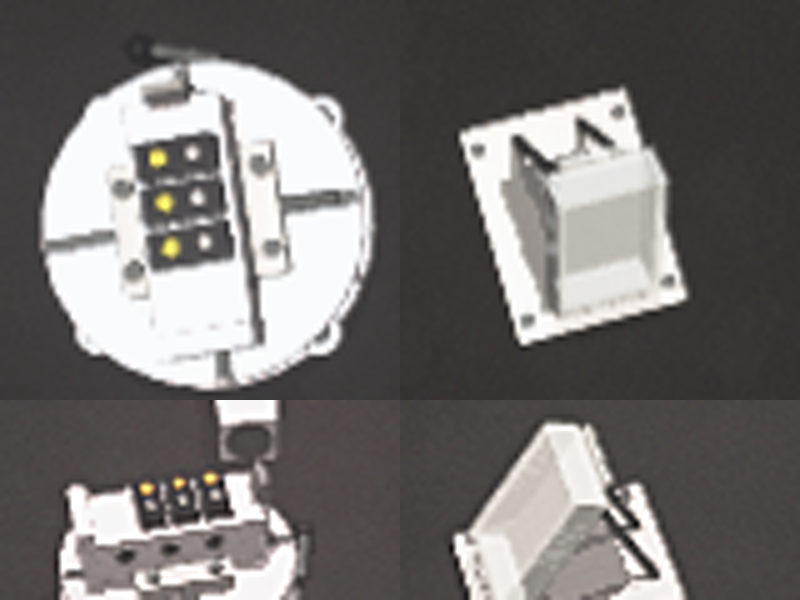

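The crops show the valve long axis turned a few degrees from +x, with the rail at the robot end and the snap arm at the far end. The cover leans with its closed face to the robot, yawed about +14°. The depth readings look usable, so I'll fit the poses from them.

```bash
cat > fit.py <<'E'
from h import *
def rect(p):
    r=cv2.minAreaRect((p*1000).astype(np.float32)); return r
def frame_yaw(p,nom):  # robust heading: minimise bounding width near nom (percentile extents)
    best=min(np.arange(nom-10,nom+10,.25),key=lambda a:np.ptp(np.percentile(p@[-np.sin(np.radians(a)),np.cos(np.radians(a))],[1,99])))
    return best
def cover(P):
    m=(P[:,2]>.03)&(P[:,2]<.15)
    p=P[m]
    # ransac plane
    rng=np.random.default_rng(0);bi=None
    for _ in range(400):
        a,b,c=p[rng.choice(len(p),3,False)];n=np.cross(b-a,c-a);l=np.linalg.norm(n)
        if l<1e-6: continue
        n/=l; n*=np.sign(n[2]) 
        if abs(n[2]-.5)>.15: continue
        i=abs((p-a)@n)<.004
        if bi is None or i.sum()>bi.sum(): bi=i
    q=p[bi];c=q.mean(0);n=np.linalg.svd(q-c)[2][2];n*=np.sign(n[2])
    y=np.cross([0,0,1],-np.r_[n[:2],0]);y=-y/np.linalg.norm(y)
    y=np.cross(n,[0,0,1]);y/=np.linalg.norm(y)
    if y[1]<0:y=-y
    x=np.cross(y,n)
    uv=np.c_[(q-c)@x,(q-c)@y]
    e=np.percentile(uv,[1,99],axis=0)
    return c,n,x,y,uv,e,len(q)
E
python3 - <<'E'
from fit import *
L=lambda n:dict(np.load(n+".npz"))
t=L("top");s=L("side")
for nm,c in (("top",t),("side",s)):
    P=cloud(c).reshape(-1,3);P=P[c["depth"].ravel()>0]
    S=P[(abs(P[:,0]-.54)<.07)&(abs(P[:,1]+.205)<.06)]
    ce,n,x,y,uv,e,N=cover(S)
    print(nm,"cover N",N,"n",n,"slope",np.degrees(np.arccos(n[2])),"yaw",np.degrees(np.arctan2(-n[1],-n[0])),"c",ce,"ext",e*1000)
    print(" rect",rect(uv)); mid=e.mean(0); top=ce+x*mid[0]+y*mid[1]; print(" topmid",top,"origin",top-.022*n)
    V=P[(abs(P[:,0]-.52)<.11)&(abs(P[:,1]-.205)<.09)]
    d=V[(V[:,2]>.077)&(V[:,2]<.103)]
    a=frame_yaw(d[:,:2],6); ux=np.array([np.cos(np.radians(a)),np.sin(np.radians(a))]);uy=np.array([-ux[1],ux[0]])
    U=np.c_[d[:,:2]@ux,d[:,:2]@uy]
    print(" valve yaw",a,"rect",rect(d[:,:2]),"x",np.percentile(U[:,0],[.5,99.5]),"y",np.percentile(U[:,1],[1,99]))
    r=d[(d[:,2]>.09)];Ur=r[:,:2]@ux;x0=np.percentile(U[:,0],.5)
    dk=d[(U[:,0]>x0+.017)&(U[:,0]<x0+.04)&(abs(U[:,1]-np.median(U[:,1]))<.018),2];rl=d[(U[:,0]<x0+.009)&(abs(U[:,1]-np.median(U[:,1]))<.018),2]
    print(" deck",np.median(dk),len(dk),"rail",np.median(rl),len(rl))
    pl=V[(V[:,2]>.028)&(V[:,2]<.042)];print(" platter z",np.median(pl[:,2]),"circle",cv2.minEnclosingCircle((pl[:,:2]*1000).astype(np.float32)))
    g=P[(P[:,0]>.4)&(P[:,0]<.6)&(abs(P[:,1])<.05)];print(" table",np.median(g[:,2]))
c=eyes.read_camera("wrist");print(c["mount"],c["fx"],c["cx"],c["cy"])
E
```

```text
top cover N 503 n [-0.83810283 -0.20615144  0.50505963] slope 59.66468948576991 yaw 13.81893047625016 c [ 0.51967089 -0.21376744  0.08579509] ext [[-53.64464504 -28.04899623]
 [ 47.13166186  27.28685004]]
 rect ((-3.7120399475097656, -0.4065208435058594), (106.47634887695312, 56.07852554321289), 0.7311736345291138)
 topmid [ 0.51816479 -0.21453033  0.08298446] origin [ 0.53660305 -0.209995    0.07187315]
 valve yaw 8.0 rect ((514.4703979492188, 204.51693725585938), (135.6844024658203, 52.230831146240234), 8.541126251220703) x [0.47039675 0.60372379] y [0.10593794 0.15566457]
 deck 0.08406998911375263 127 rail 0.09387195949638738 58
 platter z 0.03488260128024134 circle ((527.027099609375, 206.42604064941406), 95.80224609375)
 table 0.0005727884976478581
side cover N 430 n [-0.82686217 -0.22956064  0.51342074] slope 59.1080464242501 yaw 15.516178835296506 c [ 0.52091045 -0.21587088  0.08468877] ext [[-54.1957598  -26.76195459]
 [ 46.42888247  30.0711719 ]]
 rect ((-4.541679382324219, 1.6610660552978516), (58.45216751098633, 104.860107421875), 88.28487396240234)
 topmid [ 0.51854666 -0.21480995  0.08135625] origin [ 0.53673762 -0.20975961  0.070061  ]
 valve yaw 10.5 rect ((515.1439819335938, 204.4230499267578), (138.32272338867188, 55.03433609008789), 9.682963371276855) x [0.47496301 0.61205312] y [0.08069993 0.13202385]
 deck 0.08285608752609502 46 rail 0.09267108287472431 30
 platter z 0.033945162191843736 circle ((518.128173828125, 202.904296875), 88.26062774658203)
 table -0.0005447389720545925
[[-8.38183979e-04 -9.69191963e-01 -2.46305169e-01  6.70733640e-02]
 [ 9.99999343e-01 -1.00485890e-03  5.51014594e-04  5.87070430e-04]
 [-7.81540858e-04 -2.46304546e-01  9.69192169e-01 -1.62254599e-01]
 [ 0.00000000e+00  0.00000000e+00  0.00000000e+00  1.00000000e+00]] 296.02099466427006 257.4662769767409 191.39877552611156
```

```bash
cat >> h.py <<'E'
def tool(): 
    o=get_obs(); return np.array(o["tool_pos"]),R.from_euler("xyz",o["tool_rot"],degrees=True)
def tool_R(yaw,tilt): # tool x forward(yaw), z down, tilted forward by tilt deg
    return R.from_euler("z",yaw,degrees=True)*R.from_euler("x",180,degrees=True)*R.from_euler("y",tilt,degrees=True)
def delta(p,r):
    p0,r0=tool(); return np.round(np.r_[r0.inv().apply(p-p0)/.3,(r0.inv()*r).as_rotvec()/np.pi],4)
def cov_R(yaw,slope): # cover frame, x rising by slope
    return R.from_euler("z",yaw,degrees=True)*R.from_euler("y",-slope,degrees=True)
CO=np.array([.5366,-.2100,.0705]);CY=14.2;T=50
G=np.array([.010,0,.012])
def grasp(back=0):
    r=tool_R(CY,T);g=CO+cov_R(CY,60).apply(G); z=r.apply([0,0,1]); return g+z*(.019-back),r
E
python3 - <<'E'
from h import *
print(tool_R(20,0).as_euler("xyz",degrees=True),tool_R(0,50).apply([0,0,1]),cov_R(0,60).apply([1,0,0]))
p,r=grasp(.12);print(p,delta(p,r)); p[2]+=.08;print(p,delta(p,r))
E
```

```text
[180.   0.  20.] [ 7.66044443e-01 -7.87187789e-17 -6.42787610e-01] [0.5       0.        0.8660254]
[ 0.45636599 -0.23030232  0.1500818 ] [ 1.1625 -0.9188  0.24   -0.015   0.2776  0.0311]
[ 0.45636599 -0.23030232  0.2300818 ] [ 1.1624 -0.9192 -0.0266 -0.015   0.2776  0.0311]
```

>>> servo_tool --series '[[[0.8,-0.65,-0.1,0,0.14,0,1],[0.8,-0.65,-0.1,0,0.14,0,1],[0.8,-0.65,-0.1,0,0.14,0,1],[0.8,-0.65,-0.1,0,0.14,0,1],[0.8,-0.65,-0.1,0,0.14,0,1],[0.8,-0.65,-0.1,0,0.14,0,1],[0.8,-0.65,-0.1,0,0.14,0,1],[0.8,-0.65,-0.1,0,0.14,0,1],[0.8,-0.65,-0.1,0,0.14,0,1],[0.8,-0.65,-0.1,0,0.14,0,1]]]' --grip_force 15

```text
time_s: 0.98
tool_pos: [0.3827, -0.3432, 0.2527]
tool_rot: [179.9, -25.1, 20.4]
force: [-0.8, 0.2, -0.5]
grip_width: 0.0869
grasp_force: 0.0
```

```bash
python3 - <<'E'
from h import *
o=get_obs();print(o["time_s"],o["tool_pos"],o["tool_rot"],o["qpos"])
p,r=grasp(.12);p[2]+=.03;print(p,delta(p,r))
E
```

```text
0.9833 [ 0.38273602 -0.34317379  0.25272171] [179.9185306  -25.14948416  20.38591213] [ 71.19739578  -3.92606654 -14.42662832 108.4549716  -26.95233676
  71.35746708  -5.01881217]
[ 0.45636599 -0.23030232  0.1800818 ] [ 0.224  -0.2677  0.3723 -0.0207  0.1379  0.0275]
```

>>> servo_tool --series '[[[0.224,-0.268,0.372,-0.02,0.138,0.0275,1],[0.224,-0.268,0.372,-0.02,0.138,0.0275,1],[0.224,-0.268,0.372,-0.02,0.138,0.0275,1],[0.224,-0.268,0.372,-0.02,0.138,0.0275,1],[0.224,-0.268,0.372,-0.02,0.138,0.0275,1],[0.224,-0.268,0.372,-0.02,0.138,0.0275,1],[0.224,-0.268,0.372,-0.02,0.138,0.0275,1],[0.224,-0.268,0.372,-0.02,0.138,0.0275,1],[0.224,-0.268,0.372,-0.02,0.138,0.0275,1],[0.224,-0.268,0.372,-0.02,0.138,0.0275,1]]]'

```text
time_s: 1.82
tool_pos: [0.4568, -0.233, 0.1816]
tool_rot: [-180.0, -50.1, 14.1]
force: [-0.0, 0.7, -0.3]
grip_width: 0.087
grasp_force: 0.0
```

```bash
python3 - <<'E'
from fit import *
o=get_obs();print(o["time_s"],o["tool_pos"],o["tool_rot"],o["qpos"])
p,r=tool()
c=eyes.read_camera("wrist");M=np.array(c["mount"])
d=c["depth"];v,u=np.indices(d.shape)
q=np.stack([(u-c["cx"])/c["fx"]*d,(v-c["cy"])/c["fy"]*d,d],-1).reshape(-1,3)[d.ravel()>0]
P=r.apply(q@M[:3,:3].T+M[:3,3])+p
S=P[(abs(P[:,0]-.54)<.07)&(abs(P[:,1]+.205)<.06)]
ce,n,x,y,uv,e,N=cover(S)
print("cover N",N,"slope",np.degrees(np.arccos(n[2])),"yaw",np.degrees(np.arctan2(-n[1],-n[0])),"ext",e*1000,rect(uv))
mid=e.mean(0); print(ce+x*mid[0]+y*mid[1]-.022*n, "tbl",np.median(P[(P[:,2]<.015)][:,2]))
cv2.imwrite("pics/w1.png",c["frame"][...,::-1])
p,r=grasp(.12);print(p,delta(p,r)); p,r=grasp(0);print(p,delta(p,r))
E
```

```text
1.8167 [ 0.45678332 -0.23298677  0.18158997] [-179.97479258  -50.09077081   14.07137091] [ 68.29521703  -8.08939204 -12.93359066 132.94490667 -64.47757938
  54.94928437  19.09718931]
cover N 3694 slope 59.204418130931614 yaw 14.1327843792395 ext [[-35.24046183 -27.45085713]
 [ 30.45857571  27.30971301]] ((-2.67498779296875, -0.030857086181640625), (67.08686065673828, 56.12782669067383), 0.1823396235704422)
[ 0.54553198 -0.20803555  0.08477293] tbl -0.00012632675891781353
[ 0.45636599 -0.23030232  0.1500818 ] [-0.0792 -0.0073  0.0673  0.0002 -0.0004 -0.0005]
[ 0.54548258 -0.20775236  0.07294729] [-7.970e-02 -7.600e-03  4.673e-01  2.000e-04 -4.000e-04 -5.000e-04]
```

View pics/w1.png

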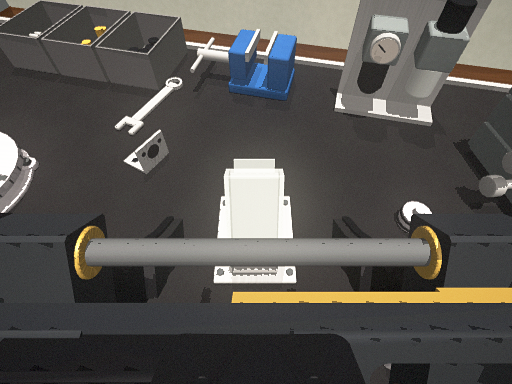

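The wrist view shows the cover centred between the open fingers at about (253,210). Its fitted pose agrees with the top and side fits to within 1 mm. I'll move in.

>>> servo_tool --series '[[[-0.0797,-0.0076,0.067,0,0,0,1],[-0.0797,-0.0076,0.067,0,0,0,1],[-0.0797,-0.0076,0.12,0,0,0,1],[-0.0797,-0.0076,0.18,0,0,0,1],[-0.0797,-0.0076,0.24,0,0,0,1],[-0.0797,-0.0076,0.3,0,0,0,1],[-0.0797,-0.0076,0.35,0,0,0,1],[-0.0797,-0.0076,0.4,0,0,0,1],[-0.0797,-0.0076,0.44,0,0,0,1],[-0.0797,-0.0076,0.467,0,0,0,1],[-0.0797,-0.0076,0.467,0,0,0,1],[-0.0797,-0.0076,0.467,0,0,0,1]]]'

```text
time_s: 2.87
tool_pos: [0.5451, -0.2062, 0.0723]
tool_rot: [-179.7, -50.1, 13.9]
force: [-1.4, 1.0, 0.5]
grip_width: 0.0872
grasp_force: 0.0
```

```bash
python3 - <<'E'
from h import *
o=get_obs();print(o["time_s"],o["tool_pos"],o["tool_rot"],o["qpos"],o["force"])
p,r=grasp(0);print(p,delta(p,r))
E
```

```text
2.8667 [ 0.54509485 -0.2061969   0.07228392] [-179.69355387  -50.07960667   13.92335604] [ 60.87538197   9.46050218 -19.85135549 132.64800994 -82.26702437
  36.97403369  35.46570615] [-1.41457676  1.03964104  0.49051632]
[ 0.54548258 -0.20775236  0.07294729] [ 0.0017  0.0053 -0.0014 -0.0005 -0.0004 -0.001 ]
```

>>> servo_tool --series '[[[0.002,0.005,-0.001,0,0,0,1],[0.002,0.005,-0.001,0,0,0,0.6],[0.002,0.005,-0.001,0,0,0,0.5],[0.002,0.005,-0.001,0,0,0,0.4],[0.002,0.005,-0.001,0,0,0,0.4],[0.002,0.005,-0.001,0,0,0,0.4],[0.002,0.005,-0.001,0,0,0,0.4],[0.002,0.005,-0.001,0,0,0,0.4]]]' --grip_force 20

```text
time_s: 3.53
tool_pos: [0.5454, -0.2076, 0.0726]
tool_rot: [-179.7, -50.1, 14.0]
force: [-0.3, -0.2, 1.7]
grip_width: 0.0562
grasp_force: 20.0
```

```bash
python3 - <<'E'
from h import *
p,r=tool();c=cov_R(CY,60)
print("cover in tool pos",r.inv().apply(CO-p)*1000, (r.inv()*c).as_matrix().round(3))
np.savez("grip.npz",p=r.inv().apply(CO-p),R=(r.inv()*c).as_quat())
E
```

```text
cover in tool pos [-7.44208337  0.17783021 -5.64214884] [[ 0.985 -0.003 -0.173]
 [-0.003 -1.    -0.001]
 [-0.173  0.001 -0.985]]
```

>>> servo_tool --series '[[[0.02,0,-0.02,0,0,0,0.4],[0.06,0,-0.05,0,0,0,0.4],[0.12,0,-0.1,0,0,0,0.4],[0.2,0,-0.17,0,0,0,0.4],[0.3,0,-0.25,0,0,0,0.4],[0.4,0,-0.33,0,0,0,0.4],[0.4,0,-0.34,0,-0.1,0,0.4],[0.4,0,-0.34,0,-0.15,0,0.4],[0.4,0,-0.34,0,-0.2,0,0.4],[0.4,0,-0.34,0,-0.25,0,0.4],[0.4,0,-0.34,0,-0.25,0,0.4],[0.4,0,-0.34,0,-0.25,0,0.4]]]'

```text
time_s: 4.53
tool_pos: [0.5443, -0.2098, 0.2318]
tool_rot: [180.0, -10.4, 14.0]
force: [0.9, 0.6, -2.1]
grip_width: 0.0559
grasp_force: 20.0
```

```bash
python3 - <<'E'
from h import *
print(get_obs()["qpos"]);print(delta(np.array([.407,.189,.26]),tool_R(8.3,15)))
E
```

```text
[ 54.67118785   5.65138462 -34.23040583  98.87173428  -2.96420129
  67.87322187 -54.27354228]
[-0.1031 -1.4006 -0.1151 -0.0069  0.0253  0.0309]
```

>>> servo_tool --series '[[[-0.05,-0.15,-0.1,0,0,0,0.4],[-0.05,-0.3,-0.1,0,0,0,0.4],[-0.05,-0.5,-0.1,0,0,0,0.4],[-0.05,-0.7,-0.1,0,0,0,0.4],[-0.05,-0.7,-0.1,0,0,0,0.4],[-0.05,-0.7,-0.1,0,0,0,0.4],[-0.05,-0.7,-0.1,0,0,0,0.4],[-0.05,-0.7,-0.1,0,0,0,0.4]]]'

```text
time_s: 5.2
tool_pos: [0.4731, -0.0099, 0.2576]
tool_rot: [-179.9, -10.7, 14.2]
force: [-0.0, -0.4, 0.3]
grip_width: 0.0559
grasp_force: 20.0
```

>>> servo_tool --series '[[[-0.05,-0.1,-0.01,0,0.01,0.01,0.4],[-0.05,-0.25,-0.01,0,0.02,0.03,0.4],[-0.05,-0.4,-0.01,0,0.025,0.03,0.4],[-0.05,-0.55,-0.01,-0.007,0.025,0.03,0.4],[-0.05,-0.65,-0.01,-0.007,0.025,0.03,0.4],[-0.05,-0.7,-0.01,-0.007,0.025,0.03,0.4],[-0.05,-0.7,-0.01,-0.007,0.025,0.03,0.4],[-0.05,-0.7,-0.01,-0.007,0.025,0.03,0.4],[-0.05,-0.7,-0.01,-0.007,0.025,0.03,0.4],[-0.05,-0.7,-0.01,-0.007,0.025,0.03,0.4]]]'

```text
time_s: 6.03
tool_pos: [0.4106, 0.2007, 0.2567]
tool_rot: [-179.8, -14.7, 9.2]
force: [0.2, -0.4, -0.6]
grip_width: 0.0561
grasp_force: 20.0
```

```bash
python3 - <<'E'
from fit import *
o=get_obs();print(o["time_s"],o["tool_pos"],o["tool_rot"],o["qpos"])
A=[]
for k in range(6):
    p,r=tool();c=eyes.read_camera("wrist");M=np.array(c["mount"])
    d=c["depth"];v,u=np.indices(d.shape)
    q=np.stack([(u-c["cx"])/c["fx"]*d,(v-c["cy"])/c["fy"]*d,d],-1).reshape(-1,3)
    A.append(r.apply(q@M[:3,:3].T+M[:3,3])+p)
P=np.median(A,0);np.savez("w2.npz",P=P,frame=c["frame"],p=p,q=r.as_quat(),**{k:c[k] for k in("fx","fy","cx","cy","mount")})
cv2.imwrite("pics/w2.png",c["frame"][...,::-1])
V=P[(abs(P[:,0]-.52)<.11)&(abs(P[:,1]-.205)<.09)]
d=V[(V[:,2]>.077)&(V[:,2]<.103)]
for a in [frame_yaw(d[:,:2],8)]:
    ux=np.array([np.cos(np.radians(a)),np.sin(np.radians(a))]);uy=np.array([-ux[1],ux[0]])
    U=np.c_[d[:,:2]@ux,d[:,:2]@uy]
    x0=np.percentile(U[:,0],.5);ym=np.percentile(U[:,1],[1,99])
    print("yaw",a,rect(d[:,:2]),"x",x0,np.percentile(U[:,0],99.5),"y",ym,len(d))
    m=abs(U[:,1]-ym.mean())<.018
    print("deck",np.median(d[m&(U[:,0]>x0+.017)&(U[:,0]<x0+.04),2]),"rail",np.median(d[m&(U[:,0]<x0+.009),2]))
print("platter",np.median(V[(V[:,2]>.028)&(V[:,2]<.042),2]))
E
```

```text
6.0333 [0.41062001 0.20070022 0.25672988] [-179.82431213  -14.71616415    9.21075114] [ -23.4346986   -17.09745983   -8.6515314   116.32380962    3.20866043
   66.96134884 -113.68258486]
yaw 8.5 ((537.8671875, 209.07034301757812), (95.0830078125, 48.812782287597656), 8.651033401489258) x 0.5155510358891687 0.6093151264876921 y [0.10433862 0.15027988] 3274
deck 0.09574949978591116 rail 0.09546380239643615
platter 0.03460550388107175
```

View pics/w2.png

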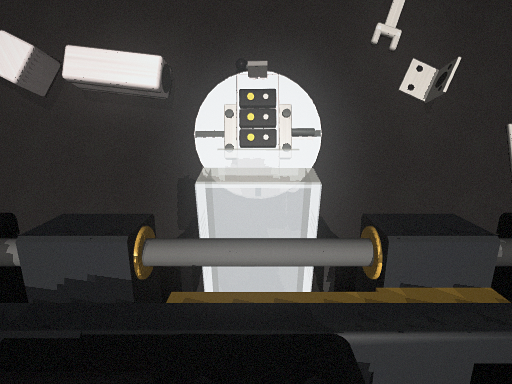

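The wrist view shows the valve coils at about (258,117), the snap arm at (257,70), and the held cover's rear ledge at about (258,170) hiding the rail. I'll take height profiles along the valve axis from both clouds to get the valve's x and y.

```bash
python3 - <<'E'
from fit import *
w=np.load("w2.npz");W=w["P"]
t=dict(np.load("top.npz"));Tt=cloud(t).reshape(-1,3)[t["depth"].ravel()>0]
s=dict(np.load("side.npz"));Ts=cloud(s).reshape(-1,3)[s["depth"].ravel()>0]
a=np.radians(8.4);ux=np.array([np.cos(a),np.sin(a)]);uy=np.array([-ux[1],ux[0]])
for n,P in(("top",Tt),("wrist",W),("side",Ts)):
    U=np.c_[P[:,:2]@ux,P[:,:2]@uy];z=P[:,2]
    b=abs(U[:,1]-.127)<.017
    print(n,"x-profile"); 
    for x in np.arange(.455,.62,.003):
        i=b&(abs(U[:,0]-x)<.0015)&(z<.13)
        if i.sum(): print("%.3f:%.0f(%d)"%(x,np.median(z[i])*1000,i.sum()),end=" ")
    print("\n y-profile") 
    b=(U[:,0]>.52)&(U[:,0]<.57)
    for y in np.arange(.085,.17,.0015):
        i=b&(abs(U[:,1]-y)<.00075)&(z<.13)
        if i.sum(): print("%.4f:%.0f"%(y,np.median(z[i])*1000),end=" ")
    print()
# cover in hand
p,r=w["p"],R.from_quat(w["q"]);g=np.load("grip.npz");co=r.apply(g["p"])+p;cr=r*R.from_quat(g["R"])
L=cr.inv().apply(W-co); m=(abs(L[:,0])<.056)&(abs(L[:,1])<.04)&(L[:,2]>.005)&(L[:,2]<.03)
L=L[m];top=L[(L[:,2]>.015)];print("cover in hand",np.percentile(top,[1,99],axis=0)*1000,np.median(top[:,2]),len(top))
k=top[abs(top[:,0]-np.median(top[:,0]))<.02];A=np.c_[k[:,:2],np.ones(len(k))];print(np.linalg.lstsq(A,k[:,2],rcond=None)[0])
E
```

```text
top x-profile
0.455:4(17) 0.458:33(17) 0.461:36(15) 0.464:34(14) 0.467:35(15) 0.470:38(28) 0.473:93(18) 0.476:95(16) 0.479:94(15) 0.482:94(13) 0.485:84(16) 0.488:84(15) 0.491:84(16) 0.494:84(17) 0.497:85(16) 0.500:84(16) 0.503:84(17) 0.506:84(15) 0.509:84(17) 0.512:83(15) 0.515:89(22) 0.518:96(16) 0.521:97(19) 0.524:97(15) 0.527:95(15) 0.530:95(16) 0.533:96(16) 0.536:87(9) 0.539:95(23) 0.542:96(15) 0.545:97(18) 0.548:96(13) 0.551:98(14) 0.554:95(17) 0.557:94(15) 0.560:86(19) 0.563:98(15) 0.566:95(15) 0.569:97(17) 0.572:98(13) 0.575:96(17) 0.578:96(14) 0.581:95(8) 0.584:84(17) 0.587:85(16) 0.590:84(13) 0.593:84(17) 0.596:85(14) 0.599:91(17) 0.602:96(22) 0.605:102(11) 0.608:104(14) 0.611:36(2) 0.614:39(5) 0.617:37(5) 
 y-profile
0.0850:50 0.0865:53 0.0880:54 0.0895:55 0.0910:55 0.0925:54 0.0940:51 0.0955:54 0.0970:52 0.0985:53 0.1000:53 0.1015:66 0.1030:71 0.1045:83 0.1060:85 0.1075:94 0.1090:95 0.1105:95 0.1120:97 0.1135:95 0.1150:95 0.1165:97 0.1180:98 0.1195:95 0.1210:97 0.1225:96 0.1240:93 0.1255:95 0.1270:98 0.1285:95 0.1300:95 0.1315:95 0.1330:96 0.1345:97 0.1360:96 0.1375:97 0.1
[... 1848 characters left out ...]
(8) 0.605:97(8) 0.608:74(18) 0.611:33(3) 0.614:34(5) 0.617:35(5) 
 y-profile
0.0850:46 0.0865:45 0.0880:51 0.0895:53 0.0910:49 0.0925:54 0.0940:50 0.0955:55 0.0970:52 0.0985:55 0.1000:64 0.1015:65 0.1030:72 0.1045:66 0.1060:78 0.1075:89 0.1090:91 0.1105:94 0.1135:96 0.1150:96 0.1165:94 0.1180:95 0.1195:96 0.1210:93 0.1225:93 0.1240:95 0.1255:96 0.1270:95 0.1285:95 0.1300:93 0.1315:95 0.1330:92 0.1345:96 0.1360:95 0.1375:98 0.1390:96 0.1405:94 0.1420:98 0.1435:95 0.1450:96 0.1465:84 0.1480:95 0.1495:94 0.1510:92 0.1525:92 0.1555:80 
cover in hand [[-10.57795904 -27.08321064  15.75449935]
 [ 49.84956262  30.22194768  22.07245848]] 0.02139208025392242 10191
[-0.03106913  0.00062794  0.02218691]
```

```bash
cat >> h.py <<'E'
VY=8.4;_a=np.radians(VY);VX=np.array([np.cos(_a),np.sin(_a)]);VYv=np.array([-VX[1],VX[0]])
VO=VX*.5425+VYv*.128; DECK=.084
def place(lipx,h,s,y=0.): # lip at platter x, height h of lip centre above DECK, slope s
    g=np.load("grip.npz");Rc=cov_R(VY,s)
    lip=np.r_[VO+VX*lipx+VYv*y,DECK+h]
    co=lip-Rc.apply([-.064,0,.0015]); rt=Rc*R.from_quat(g["R"]).inv()
    return co-rt.apply(g["p"]),rt
def where(): # lip in platter axes (about deck), slope, yaw err, from grip model
    g=np.load("grip.npz");p,r=tool();Rc=r*R.from_quat(g["R"]);l=p+r.apply(g["p"])+Rc.apply([-.064,0,.0015])
    d=l[:2]-VO;x=Rc.apply([1,0,0])
    return np.round([d@VX*1e3,d@VYv*1e3,(l[2]-DECK)*1e3,np.degrees(np.arcsin(x[2])),np.degrees(np.arctan2(x[1],x[0]))-VY],2)
E
python3 - <<'E'
from h import *
w=np.load("w2.npz");W=w["P"]
p,r=w["p"],R.from_quat(w["q"]);g=np.load("grip.npz");co=r.apply(g["p"])+p;cr=r*R.from_quat(g["R"])
L=cr.inv().apply(W-co)
for x0 in(.034,.039,.044):
    k=L[(abs(L[:,0]-x0)<.0025)&(abs(L[:,1])<.045)&(L[:,2]>.017)&(L[:,2]<.026)]
    print(x0,np.percentile(k[:,1],[0,2,98,100])*1000,np.median(k[:,2])*1000)
print(VO,where());P,r=place(-.048,.05,15);print(P,delta(P,r))
P,r=place(-.048,.020,15);print(P,delta(P,r))
E
```

```text
0.034 [-26.55305509 -25.35684865  28.41559478  29.56224062] 21.39358264162064
0.039 [-26.47350524 -25.28914945  28.24844375  29.636285  ] 21.383926661564605
0.044 [-26.46474516 -25.22455454  28.31895874  29.59354915] 21.393440837361783
[0.51798161 0.2058769 ] [-1.7170e+02  5.4000e-01  1.5113e+02  2.4710e+01  1.0000e-01]
[0.53983864 0.20926965 0.14415122] [ 0.3116  0.0023  0.471  -0.     -0.054   0.0006]
[0.53983864 0.20926965 0.11415122] [ 0.2861  0.0024  0.5677 -0.     -0.054   0.0006]
```

>>> servo_tool --series '[[[0.1,0.002,0.02,0,-0.02,0,0.4],[0.2,0.004,0.05,0,-0.054,0,0.4],[0.31,0.005,0.1,0,-0.054,0,0.4],[0.31,0.005,0.2,0,-0.054,0,0.4],[0.31,0.005,0.3,0,-0.054,0,0.4],[0.31,0.005,0.4,0,-0.054,0,0.4],[0.31,0.005,0.47,0,-0.054,0,0.4],[0.31,0.005,0.47,0,-0.054,0,0.4],[0.31,0.005,0.47,0,-0.054,0,0.4],[0.31,0.005,0.47,0,-0.054,0,0.4],[0.31,0.005,0.47,0,-0.054,0,0.4]]]' --grip_force 40

```text
time_s: 7.25
tool_pos: [0.5396, 0.2111, 0.1471]
tool_rot: [-179.9, -5.3, 8.5]
force: [-0.0, -0.0, 0.1]
grip_width: 0.0558
grasp_force: 40.0
```

```bash
sed -i 's/VYv\*.128;/VYv*.127;/' h.py; python3 - <<'E'
from h import *
o=get_obs();print(o["time_s"],o["qpos"],o["force"],where())
out=[]
for n in("top","side"):
    A=[]
    for k in range(8):
        c=eyes.read_camera(n);A.append(cloud(c))
    P=np.median(A,0).reshape(-1,3)
    g=np.load("grip.npz");p,r=tool();Rc=r*R.from_quat(g["R"]);co=p+r.apply(g["p"])
    L=Rc.inv().apply(P-co)*1e3
    k=L[(abs(L[:,0])<52)&(abs(L[:,1])<45)&(abs(L[:,2]-22)<5)]
    k2=k[(k[:,0]>32)|(k[:,0]<-25)]
    print(n,len(k2),np.percentile(k2,[2,50,98],axis=0).round(1).tolist())
    A=np.c_[k2[:,:2],np.ones(len(k2))];print("plane",np.linalg.lstsq(A,k2[:,2],rcond=None)[0])
    x,y=(140,175) if n=="top" else (200,120)
    out.append(cv2.resize(c["frame"][y:y+80,x:x+80,::-1],(400,400),interpolation=cv2.INTER_CUBIC))
cv2.imwrite("pics/hov.png",np.hstack(out))
E
```

```text
7.25 [ -21.20503401    8.96835802   -4.00543193  103.65916562    2.27366018
   62.29544319 -107.55608122] [-0.02025652 -0.04439166  0.05459572] [-47.87   2.51  52.69  15.25   0.29]
top 121 [[-49.8, -28.8, 20.2], [-36.7, -16.3, 22.9], [49.5, -4.3, 25.0]]
plane [2.01042156e-04 2.32531243e-02 2.32597661e+01]
side 88 [[-51.4, -28.7, 19.5], [-39.1, -3.3, 21.2], [-27.1, 26.7, 22.7]]
plane [-5.65718258e-03  5.33940594e-03  2.09313178e+01]
```

View pics/hov.png

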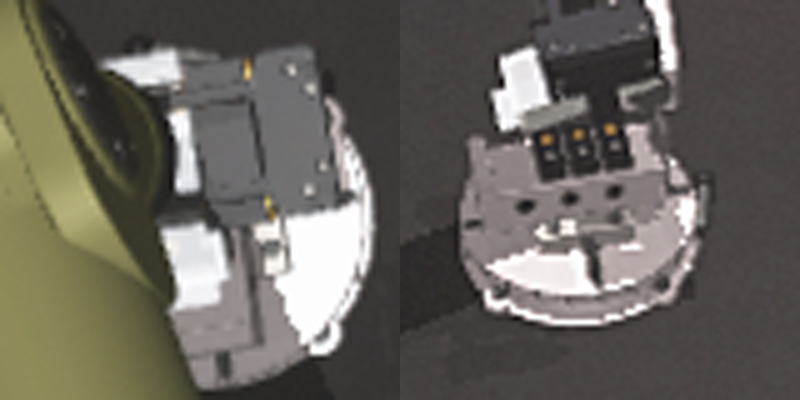

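The top view is mostly hidden by the arm and gripper. In the side view the cover is clear above the valve, its front end near (520,75) in the crop. The in-hand offsets from the cameras disagree by about ±1 mm, so I'll use the average and descend.

```bash
sed -i 's/VYv\*.127;/VYv*.1277;/' h.py; python3 - <<'E'
from h import *
print(where());P,r=place(-.047,.008,15);print(P,delta(P,r))
E
```

```text
[-49.21   2.02  50.55  15.04   0.37]
[0.54087173 0.20911895 0.10215122] [-5.300e-03  8.500e-03  1.421e-01 -1.000e-04 -2.000e-04  2.000e-03]
```

>>> servo_tool --series '[[[-0.001,0.0085,0.03,0,0,0.002,0.4],[-0.002,0.0085,0.06,0,0,0.002,0.4],[-0.003,0.0085,0.09,0,0,0.002,0.4],[-0.005,0.0085,0.12,0,0,0.002,0.4],[-0.005,0.0085,0.135,0,0,0.002,0.4],[-0.005,0.0085,0.142,0,0,0.002,0.4],[-0.005,0.0085,0.142,0,0,0.002,0.4],[-0.005,0.0085,0.142,0,0,0.002,0.4],[-0.005,0.0085,0.142,0,0,0.002,0.4],[-0.005,0.0085,0.142,0,0,0.002,0.4]]]'

```text
time_s: 8.88
tool_pos: [0.5414, 0.2093, 0.1029]
tool_rot: [-179.9, -5.2, 8.2]
force: [0.2, 0.0, -0.7]
grip_width: 0.0557
grasp_force: 40.0
```

```bash
python3 - <<'E'
from h import *
o=get_obs();print(where(),o["force"],o["time_s"]);P,r=place(-.047,.003,15);print(delta(P,r))
E
```

```text
[-46.44   0.13   8.58  15.11  -0.  ] [ 0.24866997  0.01517413 -0.66579117] 8.8833
[-0.0035  0.0005  0.0188 -0.0003 -0.0006  0.    ]
```

>>> servo_tool --series '[[[0,0,0.005,0,0,0,0.4],[0,0,0.009,0,0,0,0.4],[0,0,0.013,0,0,0,0.4],[0,0,0.013,0,0,0,0.4],[0,0,0.013,0,0,0,0.4],[0,0,0.013,0,0,0,0.4]]]'

```text
time_s: 9.38
tool_pos: [0.5413, 0.2091, 0.0984]
tool_rot: [-179.9, -5.1, 8.2]
force: [0.4, 0.7, -1.5]
grip_width: 0.0559
grasp_force: 40.0
```

>>> servo_tool --series '[[[0,0,0.002,0,0,0,0.4],[0,0,0.004,0,0,0,0.4],[0,0,0.004,0,0,0,0.4],[0,0,0.004,0,0,0,0.4]]]'

```text
time_s: 9.72
tool_pos: [0.5414, 0.2092, 0.0971]
tool_rot: [-179.9, -5.1, 8.2]
force: [-0.5, 0.4, 0.0]
grip_width: 0.0557
grasp_force: 40.0
```

```bash
python3 - <<'E'
from h import *
o=get_obs();print(where(),o["force"],o["wrist_torque"],o["time_s"])
E
```

```text
[-4.649e+01 -1.000e-02  2.900e+00  1.503e+01  0.000e+00] [-0.53030055  0.43440349  0.02809613] [ 0.01416831  0.11554159 -0.00560342] 9.7167
```

>>> servo_tool --series '[[[0,0,0.002,0,0,0,0.4],[0,0,0.003,0,0,0,0.4],[0,0,0.003,0,0,0,0.4],[0,0,0.003,0,0,0,0.4]]]'

```text
time_s: 10.05
tool_pos: [0.5415, 0.2092, 0.0962]
tool_rot: [-179.9, -5.1, 8.2]
force: [0.8, 0.3, -1.0]
grip_width: 0.0555
grasp_force: 40.0
```

>>> servo_tool --series '[[[0,0,0.001,0,0,0,0.4],[0,0,0.002,0,0,0,0.4],[0,0,0.002,0,0,0,0.4],[0,0,0.002,0,0,0,0.4]]]'

```text
time_s: 10.38
tool_pos: [0.5416, 0.2092, 0.0958]
tool_rot: [-179.9, -5.1, 8.2]
force: [0.8, 0.8, -0.4]
grip_width: 0.0558
grasp_force: 40.0
```

```bash
python3 - <<'E'
from h import *
o=get_obs();print(where(),o["force"],o["wrist_torque"],o["time_s"])
E
```

```text
[-4.621e+01 -3.000e-02  1.570e+00  1.505e+01 -1.000e-02] [ 0.76355534  0.77419967 -0.36616459] [-0.03853159  0.12269698  0.02580851] 10.3833
```

>>> servo_tool --series '[[[0,0,0.001,0,0,0,0.4],[0,0,0.002,0,0,0,0.4],[0,0,0.002,0,0,0,0.4],[0,0,0.002,0,0,0,0.4]]]'

```text
time_s: 10.72
tool_pos: [0.5418, 0.2092, 0.0954]
tool_rot: [-179.9, -5.1, 8.2]
force: [-0.4, -0.8, 1.1]
grip_width: 0.0557
grasp_force: 40.0
```

>>> servo_tool --series '[[[0,0,0.001,0,0,0,0.4],[0,0,0.002,0,0,0,0.4],[0,0,0.002,0,0,0,0.4],[0,0,0.002,0,0,0,0.4]]]'

```text
time_s: 11.05
tool_pos: [0.5419, 0.2093, 0.0949]
tool_rot: [-179.9, -5.1, 8.2]
force: [-0.5, -0.4, 5.2]
grip_width: 0.0556
grasp_force: 40.0
```

```bash
python3 - <<'E'
from h import *
o=get_obs();print(where(),o["force"],o["wrist_torque"],o["time_s"])
E
```

```text
[-4.590e+01  4.000e-02  6.800e-01  1.508e+01 -1.000e-02] [-0.54778201 -0.37756713  5.22049673] [-0.11812361  0.43594917  0.03236438] 11.05
```

Contact with the deck came at a model height of about 0.9 mm, with 5 N on the force reading. I'll lift about 1 mm and slide into the slot.

```bash
python3 - <<'E'
from h import *
for x in(-.046,-.0575,-.0635): print(x,delta(*place(x,.0017,15)))
E
```

```text
-0.046 [-0.      0.0001 -0.0031 -0.0002 -0.0004 -0.    ]
-0.0575 [-0.0382  0.0002 -0.0065 -0.0002 -0.0004 -0.    ]
-0.0635 [-0.0581  0.0003 -0.0083 -0.0002 -0.0004 -0.    ]
```

>>> servo_tool --series '[[[0,0,-0.0033,0,0,0,0.4],[0,0,-0.0033,0,0,0,0.4],[-0.01,0,-0.0042,0,0,0,0.4],[-0.02,0,-0.005,0,0,0,0.4],[-0.03,0,-0.0058,0,0,0,0.4],[-0.038,0,-0.0065,0,0,0,0.4],[-0.043,0,-0.007,0,0,0,0.4],[-0.043,0,-0.007,0,0,0,0.4],[-0.043,0,-0.007,0,0,0,0.4]]]'

```text
time_s: 11.8
tool_pos: [0.5283, 0.2073, 0.0953]
tool_rot: [-179.9, -5.1, 8.2]
force: [0.3, 0.2, 2.4]
grip_width: 0.0553
grasp_force: 40.0
```

```bash
python3 - <<'E'
from h import *
o=get_obs();print(where(),o["force"],o["wrist_torque"],o["time_s"])
for x in(-.0615,-.0635): print(x,delta(*place(x,.0017,15)))
E
```

```text
[-59.66   0.07   1.18  15.01   0.  ] [0.31425478 0.23649588 2.40325918] [-0.00678792  0.14532965 -0.0245678 ] 11.8
-0.0615 [-0.0059  0.0003 -0.0023 -0.0002 -0.      0.    ]
-0.0635 [-0.0126  0.0003 -0.0028 -0.0002 -0.      0.    ]
```

>>> servo_tool --series '[[[0,0,-0.0015,0,0,0,0.4],[-0.004,0,-0.002,0,0,0,0.4],[-0.008,0,-0.0024,0,0,0,0.4],[-0.01,0,-0.0026,0,0,0,0.4],[-0.01,0,-0.0026,0,0,0,0.4],[-0.01,0,-0.0026,0,0,0,0.4]]]'

```text
time_s: 12.3
tool_pos: [0.5253, 0.2068, 0.0957]
tool_rot: [-179.9, -5.0, 8.2]
force: [-0.1, 0.0, -0.7]
grip_width: 0.0562
grasp_force: 40.0
```

```bash
python3 - <<'E'
from h import *
o=get_obs();print(where(),o["force"],o["wrist_torque"],o["time_s"])
E
```

```text
[-6.271e+01 -6.000e-02  1.510e+00  1.499e+01  0.000e+00] [-0.09203152  0.02009794 -0.70783501] [0.01024108 0.11143613 0.05306755] 12.3
```

>>> servo_tool --series '[[[-0.002,0,0,0,0,0,0.4],[-0.004,0,0,0,0,0,0.4],[-0.004,0,0,0,0,0,0.4],[-0.004,0,0,0,0,0,0.4]]]'

```text
time_s: 12.63
tool_pos: [0.5244, 0.2067, 0.0957]
tool_rot: [-179.9, -5.1, 8.2]
force: [0.2, 0.8, 0.8]
grip_width: 0.0556
grasp_force: 40.0
```

>>> servo_tool --series '[[[-0.002,0,0,0,0,0,0.4],[-0.004,0,0,0,0,0,0.4],[-0.004,0,0,0,0,0,0.4],[-0.004,0,0,0,0,0,0.4]]]'

```text
time_s: 12.97
tool_pos: [0.5239, 0.2067, 0.096]
tool_rot: [-179.9, -5.2, 8.2]
force: [2.5, 0.0, 0.5]
grip_width: 0.0557
grasp_force: 40.0
```

```bash
python3 - <<'E'
from h import *
o=get_obs();print(where(),o["force"],o["wrist_torque"],o["time_s"])
E
```

```text
[-6.413e+01  5.000e-02  1.710e+00  1.511e+01 -0.000e+00] [2.46332284 0.02731221 0.47170237] [ 0.10942489 -0.43849244  0.03102305] 12.9667
```

The tip touches the end wall at model x -64.1 with 2.5 N, so the tongue is in the slot at a 15° slope. I'll back off half a millimetre and pivot down.

```bash
python3 - <<'E'
from h import *
for s in(15,13,11,9,7): print(s,delta(*place(-.0636,.0014,s)))
E
```

```text
15 [ 0.0017  0.0002  0.0017 -0.0002 -0.0006  0.    ]
13 [ 0.002   0.0002  0.0099 -0.0002 -0.0117  0.    ]
11 [ 0.002   0.0002  0.0181 -0.0003 -0.0229  0.0001]
9 [ 0.0017  0.0002  0.0264 -0.0003 -0.034   0.0001]
7 [ 0.0011  0.0002  0.0346 -0.0003 -0.0451  0.0001]
```

>>> servo_tool --series '[[[0.0017,0,0.001,0,0,0,0.4],[0.002,0,0.006,0,-0.006,0,0.4],[0.002,0,0.01,0,-0.012,0,0.4],[0.002,0,0.014,0,-0.017,0,0.4],[0.002,0,0.018,0,-0.023,0,0.4],[0.0018,0,0.022,0,-0.028,0,0.4],[0.0017,0,0.026,0,-0.034,0,0.4],[0.0014,0,0.03,0,-0.039,0,0.4],[0.0011,0,0.0345,0,-0.045,0,0.4],[0.0011,0,0.0345,0,-0.045,0,0.4],[0.0011,0,0.0345,0,-0.045,0,0.4]]]'

```text
time_s: 13.88
tool_pos: [0.5248, 0.2068, 0.0853]
tool_rot: [-179.9, 3.0, 8.2]
force: [1.8, 0.2, 2.5]
grip_width: 0.056
grasp_force: 40.0
```

```bash
python3 - <<'E'
from h import *
o=get_obs();print(where(),o["force"],o["wrist_torque"],o["time_s"])
for s in(7,6,5.,4): print(s,delta(*place(-.0636,.0012,s)))
E
```

```text
[-6.394e+01  2.000e-02  1.140e+00  6.920e+00  0.000e+00] [1.77021763 0.22721245 2.53914785] [-0.02769898 -0.26464438  0.04220469] 13.8833
7 [ 0.0011  0.0001 -0.0006 -0.0003  0.0004  0.    ]
6 [ 0.0013  0.0001  0.0035 -0.0003 -0.0051  0.0001]
5.0 [ 0.0014  0.0001  0.0077 -0.0003 -0.0107  0.0001]
4 [ 0.0015  0.0001  0.0118 -0.0003 -0.0162  0.0001]
```

>>> servo_tool --series '[[[0.0013,0,0.003,0,-0.005,0,0.4],[0.0014,0,0.007,0,-0.01,0,0.4],[0.0014,0,0.007,0,-0.01,0,0.4],[0.0014,0,0.007,0,-0.01,0,0.4]]]'

```text
time_s: 14.22
tool_pos: [0.5246, 0.2069, 0.0834]
tool_rot: [-179.9, 4.9, 8.3]
force: [0.1, 0.2, 4.7]
grip_width: 0.0556
grasp_force: 40.0
```

```bash
python3 - <<'E'
from h import *
o=get_obs();print(where(),o["force"],o["wrist_torque"],o["time_s"])
E
```

```text
[-6.412e+01  1.000e-01  1.550e+00  5.050e+00  2.000e-02] [0.07098627 0.22471118 4.73527901] [-0.04507017  0.08221078  0.08394819] 14.2167
```

>>> servo_tool --series '[[[0,0,0,0,0,0,0.7],[0,0,0,0,0,0,0.9],[0,0,0,0,0,0,1],[0,0,0,0,0,0,1],[0,0,0,0,0,0,1],[0,0,-0.05,0,0,0,1],[0,0,-0.12,0,0,0,1],[0,0,-0.2,0,0,0,1],[0,0,-0.3,0,0,0,0.5],[0,0,-0.35,0,0,0,0],[0,0,-0.35,0,0,0,0],[0,0,-0.35,0,0,0,0]]]'

```text
time_s: 15.22
tool_pos: [0.534, 0.2081, 0.1885]
tool_rot: [-179.9, 4.7, 8.3]
force: [-1.2, -0.0, -0.9]
grip_width: 0.0682
grasp_force: 0.0
```

```bash
python3 - <<'E'
from h import *
o=get_obs();print(o["tool_pos"],o["tool_rot"],o["time_s"],o["grip_width"])
out=[]
A=[]
p,r=tool();c=eyes.read_camera("wrist");w=c["frame"][...,::-1]
for k in range(6): s=eyes.read_camera("side");A.append(cloud(s))
P=np.median(A,0).reshape(-1,3);d=P[:,:2]-VO;X=d@VX*1e3;Y=d@VYv*1e3;Z=(P[:,2]-DECK)*1e3
m=(Y<24)&(Y>-24)&(X>-45)&(X<48)&(Z>15)&(Z<60)
if m.sum()>10:
    A=np.c_[X[m],Y[m],np.ones(m.sum())];f=np.linalg.lstsq(A,Z[m],rcond=None)[0];print("top plane slope",np.degrees(np.arctan(f[0])),np.degrees(np.arctan(f[1])),f[2],m.sum())
    k=(Z>12)&(Z<60)&(abs(Y)<45)&(abs(X)<80);print(np.percentile(X[k],[2,98]),np.percentile(Y[k],[2,98]))
cv2.imwrite("pics/rel.png",np.hstack([w[:300,100:420],cv2.resize(s["frame"][120:195,200:280,::-1],(320,300),interpolation=cv2.INTER_CUBIC)]))
# press pose: vertical tool, TCP at platter x 40, 12 mm above top
for h in(.060,.040): print(h,delta(np.r_[VO+VX*.040,DECK+h],tool_R(VY,0)))
E
```

```text
[0.53398557 0.20805004 0.18849538] [-179.87074458    4.71617038    8.2647353 ] 15.2167 0.06819132035110714
top plane slope 4.8575232329487115 0.5303823253134992 26.715161289932894 244
[-50.97721071  61.04065335] [-28.94558508  26.75425053]
0.06 [ 0.0946 -0.0004  0.1354 -0.0005  0.0273 -0.0008]
0.04 [ 0.1003 -0.0003  0.2018 -0.0005  0.0273 -0.0008]
```

View pics/rel.png

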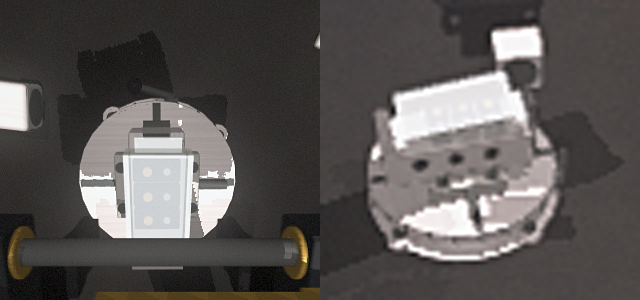

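The cover is hooked and resting on the nose at 4.9°, centred over the valve at about (158,195) in the left crop. I'll press its rear end with closed fingers.

>>> servo_tool --series '[[[0.03,0,0.02,0,0.01,0,0],[0.06,0,0.05,0,0.02,0,0],[0.1,0,0.1,0,0.027,0,0],[0.1,0,0.14,0,0.027,0,0],[0.1,0,0.17,0,0.027,0,0],[0.1,0,0.19,0,0.027,0,0],[0.1,0,0.2,0,0.027,0,0],[0.1,0,0.2,0,0.027,0,0],[0.1,0,0.2,0,0.027,0,0],[0.1,0,0.2,0,0.027,0,0]]]'

```text
time_s: 16.4
tool_pos: [0.5587, 0.2118, 0.1265]
tool_rot: [-179.9, -0.1, 8.3]
force: [-0.6, 0.3, -1.2]
grip_width: 0.0005
grasp_force: 0.0
```

>>> servo_tool --series '[[[0,0,0.008,0,0,0,0],[0,0,0.016,0,0,0,0],[0,0,0.024,0,0,0,0],[0,0,0.03,0,0,0,0],[0,0,0.03,0,0,0,0]]]'

```text
time_s: 16.82
tool_pos: [0.5578, 0.2114, 0.116]
tool_rot: [-179.9, 0.0, 8.3]
force: [-0.6, -0.7, -0.7]
grip_width: 0.0003
grasp_force: 0.0
```

```bash
python3 - <<'E'
from h import *
o=get_obs();d=o["tool_pos"][:2]-VO;print(d@VX,d@VYv,o["tool_pos"][2]-DECK,o["force"],o["grip_width"],o["time_s"])
E
```

```text
0.040243850616358545 -1.6998007269990788e-05 0.032030505547805024 [-0.62224281 -0.7036564  -0.70576094] 0.0003119022503035633 16.8167
```

>>> servo_tool --series '[[[0,0,0.003,0,0,0,0],[0,0,0.006,0,0,0,0],[0,0,0.009,0,0,0,0],[0,0,0.009,0,0,0,0],[0,0,0.009,0,0,0,0]]]'

```text
time_s: 17.23
tool_pos: [0.5584, 0.2117, 0.1148]
tool_rot: [-179.9, -0.1, 8.3]
force: [-1.7, -1.2, 5.2]
grip_width: 0.0003
grasp_force: 2.6
```

>>> servo_tool --series '[[[0,0,0.002,0,0,0,0],[0,0,0.004,0,0,0,0],[0,0,0.006,0,0,0,0],[0,0,0.006,0,0,0,0]]]'

```text
time_s: 17.57
tool_pos: [0.5587, 0.2119, 0.1135]
tool_rot: [-179.9, -0.1, 8.3]
force: [-2.6, -0.8, 6.9]
grip_width: 0.0003
grasp_force: 3.6
```

>>> servo_tool --series '[[[0,0,0.002,0,0,0,0],[0,0,0.004,0,0,0,0],[0,0,0.004,0,0,0,0]]]'

```text
time_s: 17.82
tool_pos: [0.5589, 0.2121, 0.1126]
tool_rot: [-179.9, -0.2, 8.3]
force: [-2.8, -0.6, 8.8]
grip_width: 0.0003
grasp_force: 4.1
```

>>> servo_tool --series '[[[0,0,0.002,0,0,0,0],[0,0,0.004,0,0,0,0],[0,0,0.006,0,0,0,0],[0,0,0.006,0,0,0,0]]]'

```text
time_s: 18.15
tool_pos: [0.5591, 0.2123, 0.1113]
tool_rot: [-179.8, -0.2, 8.3]
force: [-3.2, -0.2, 10.2]
grip_width: 0.0005
grasp_force: 5.1
```

>>> servo_tool --series '[[[0,0,0.002,0,0,0,0],[0,0,0.004,0,0,0,0],[0,0,0.006,0,0,0,0],[0,0,0.006,0,0,0,0]]]'

```text
time_s: 18.48
tool_pos: [0.5582, 0.2115, 0.107]
tool_rot: [-179.9, -0.0, 8.3]
force: [0.5, 0.4, -1.1]
grip_width: 0.0003
grasp_force: 0.0
```

>>> servo_tool --series '[[[0,0,0.002,0,0,0,0],[0,0,0.004,0,0,0,0],[0,0,0.004,0,0,0,0]]]'

```text
time_s: 18.73
tool_pos: [0.5581, 0.2115, 0.1062]
tool_rot: [-179.9, -0.0, 8.3]
force: [-2.8, -0.8, 3.8]
grip_width: 0.0001
grasp_force: 1.8
```

The force dropped suddenly as the ledge passed the nose, so it has snapped. One light confirming press, then retract and look.

>>> servo_tool --series '[[[0,0,0.002,0,0,0,0],[0,0,0.004,0,0,0,0],[0,0,0.004,0,0,0,0]]]'

```text
time_s: 18.98
tool_pos: [0.5581, 0.2115, 0.1061]
tool_rot: [-179.9, -0.0, 8.2]
force: [-4.5, -1.2, 9.0]
grip_width: 0.0004
grasp_force: 4.7
```

>>> servo_tool --series '[[[0,0,-0.03,0,0,0,0],[0,0,-0.1,0,0,0,0],[0,0,-0.2,0,0,0,0],[-0.1,0,-0.3,0,0,0,0],[-0.2,0,-0.4,0,0,0,0],[-0.2,0,-0.4,0,0,0,0],[-0.2,0,-0.4,0,0,0,0],[-0.2,0,-0.4,0,0,0,0]]]'

```text
time_s: 19.65
tool_pos: [0.499, 0.2026, 0.2247]
tool_rot: [-179.9, -0.1, 8.3]
force: [0.9, -0.7, -0.8]
grip_width: 0.0005
grasp_force: 0.0
```

```bash
python3 - <<'E'
from h import *
o=get_obs();print(o["tool_pos"],o["time_s"])
p,r=tool();c=eyes.read_camera("wrist");w=c["frame"][...,::-1]
def an(P,n):
    d=P[:,:2]-VO;X=d@VX*1e3;Y=d@VYv*1e3;Z=(P[:,2]-DECK)*1e3
    m=(abs(Y)<24)&(X>-42)&(X<44)&(Z>15)&(Z<35)
    A=np.c_[X[m],Y[m],np.ones(m.sum())];f=np.linalg.lstsq(A,Z[m],rcond=None)[0]
    k=(Z>15)&(Z<30)&(abs(Y)<45)&(X>-70)&(X<54)
    h=(abs(Y)<9)&(X>51)&(X<66);
    print(n,"slope",np.degrees(np.arctan(f[:2])),f[2],m.sum(),"ext",np.percentile(X[k],[2,98]),np.percentile(Y[k],[2,98]))
    print("  rear profile",[(x,round(float(np.median(Z[h&(abs(X-x)<1)])),1)) for x in range(52,66,2) if (h&(abs(X-x)<1)).any()])
A=[]
for k in range(6): s=eyes.read_camera("side");A.append(cloud(s))
an(np.median(A,0).reshape(-1,3),"side")
M=np.array(c["mount"]);d=c["depth"];v,u=np.indices(d.shape)
q=np.stack([(u-c["cx"])/c["fx"]*d,(v-c["cy"])/c["fy"]*d,d],-1).reshape(-1,3)[d.ravel()>0]
an(r.apply(q@M[:3,:3].T+M[:3,3])+p,"wrist")
cv2.imwrite("pics/end.png",np.hstack([cv2.resize(w[20:220,150:360],(420,400)),cv2.resize(s["frame"][120:200,200:280,::-1],(400,400),interpolation=cv2.INTER_CUBIC)])[:,:800])
E
```

```text
[0.49897681 0.20263775 0.2247359 ] 19.65
side slope [-0.31892911  0.0592815 ] 21.255038869229054 229 ext [-50.05901438  45.97653177] [-28.14587269  26.80098933]
  rear profile [(52, 3.0), (54, 4.2), (56, 8.0), (58, 10.1), (60, 14.5), (62, 18.0), (64, 17.6)]
wrist slope [-0.00697593  0.04216983] 21.83088921710049 4453 ext [-45.6366241   48.23332766] [-26.69889204  27.04007773]
  rear profile [(52, 2.8), (54, 2.6), (56, 3.7), (58, 8.5), (60, 12.8), (62, 17.4), (64, 18.8)]
```

View pics/end.png

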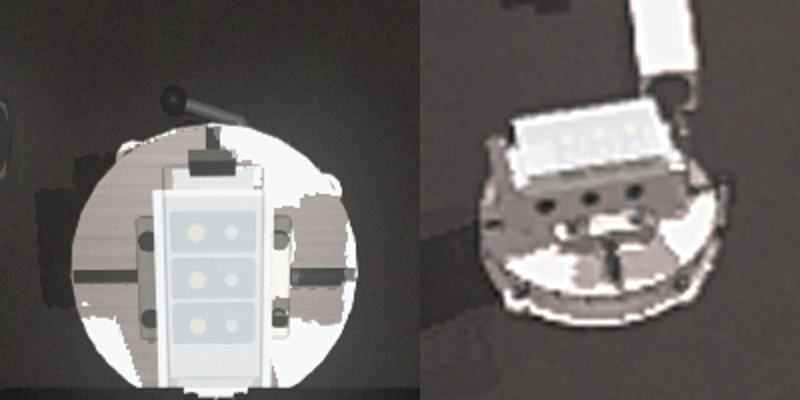

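The cover lies flat (within 0.3°), with its ledge at 2.7 mm height under the nose. The snap arm's slope profile is back at its rest position (near (212,160) in the left crop), and the fingers are clear.

```bash
python3 -c "
from cell import env
print(env.sign_off())"
```

```text
the job is handed in; nothing more can be done
None
```

The cover is hooked under the front rail, snapped down flat on the valve and released. I handed the job in at about 20 s; the sign-off gave no verdict, but the last camera check showed it within 0.3° of flat, with the ledge under the nose and the snap arm back upright.

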